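# Emboss a price card with the hand stamp

### The job

Take the wooden-handled embossing stamp out of its holder and press it squarely inside the red frame printed on the top card of the steel stamping bed, straight down with a steady 12 N or so for about two seconds, never much harder. Then lift it straight off without dragging the card out of place, and stand the stamp upright in its holder again. Leave the cheeses alone.

Things in the scene. Friction and masses are not known exactly. Their poses are not given: they have to be found in the camera images.
- stamp_center (a point): Centre of the loose embossing stamp, half-way up its 88 mm, 0.2 to 0.33 kg; z up along the handle. The die's flat face lies 44 mm below. Steel die 42 (x) x 32 (y) x 14 mm, brass collar 12 mm high, then a flat-sided light wooden grip 36 (x) x 24 (y) mm from 18 mm below this point to 44 mm above it. Grip it across the 24 mm (along y), about 14 mm above this point. Starts upright in its holder
- stamp: The same stamp; origin at the centre of the die's lower face, 44 mm below stamp_center, axes the same. Stamp and print look the same after a half turn about z
- rest: Wooden holder with a dark rubber floor, fixed to the counter, 86 (x) x 80 (y) mm, origin at the centre of its underside, z up. Its rim is 18 mm high
- rest_floor (a point): Centre of the holder's floor, 6 mm above its underside, axes as the holder's. The recess is 70 (x) x 64 (y) mm and 12 mm deep; the stamp stands in it, die down, at any yaw that fits
- bed: Fixed steel stamping bed, a tray 104 (x) x 144 (y) x 32 mm with a 14 mm rim, origin at the centre of its underside, z up. In it, on a spring cushion, lies a pile of white cards 66 (x) x 106 (y) mm. The face of the top card stands anywhere from 3 to 21 mm above the tray's rim (not measured: feel for it). The cushion gives about 1 mm per 4 N, springs back, and bottoms out at 9 mm
- frame_center (a point): Centre, seen from above, of the red frame on the top card, axes as the bed's, 15 mm along the bed's +y from its centre; at the height of the tray's rim, so 3 to 21 mm BELOW the card's face. The frame is 50 (x) x 40 (y) mm inside: the die fits with 4 mm to spare all round when its x axis lies along the bed's x, either way round. A green stripe marks the card's -y end
- card_x (a joint): How far the top card has been dragged along the bed's x, m, 0 at the start. The card slips on the pile at about 1.5 N of drag and stays where it is left
- card_y (a joint): How far the top card has been dragged along the bed's y, m, 0 at the start
- crottin_4: Bystander: loose pale drum-shaped cheese 64 x 62 x 72 mm, origin at the centre of its underside
- ash_brick_4: Bystander: loose grey truncated-pyramid cheese 57 x 63 x 57 mm, origin at the centre of its underside
- log_3: Bystander: loose grey log cheese 42 x 144 x 38 mm lying on the counter, origin at the centre of its underside
- crottin_6: Bystander: loose pale drum-shaped cheese 62 x 63 x 72 mm, origin at the centre of its underside
- ash_brick_7: Bystander: loose grey truncated-pyramid cheese 57 x 63 x 54 mm, origin at the centre of its underside

How it is judged (in metres and radians):
On the way, in this order (a step that is already met when the one before it is completed fails the run):
1. the stamp has been lifted at least 30 mm out of its holder, upright (z of stamp_center in the frame of rest_floor above 0.074 m and angle between stamp_center's own z axis and vertical below 0.2 rad), for 0.1 s.
2. the die is pressed inside the frame (centre within 4 mm, turned no more than 0.12 rad from the frame), upright within 0.06 rad, with 9 to 15 N for a full second (contact force between stamp and bed between 9 and 15 N and horizontal distance between stamp and frame_center below 0.004 m and angle between the x axis of stamp and the x axis of bed, either way round below 0.12 rad and angle between stamp_center's own z axis and vertical below 0.06 rad), for 1 s.
3. the stamp is lifted clear of the card and the card has stayed within 4 mm of its place (contact force between stamp and bed below 0.05 N and z of stamp in the frame of frame_center above 0.035 m and value of joint card_x between -0.004 and 0.004 m and value of joint card_y between -0.004 and 0.004 m), for 0.1 s.
At the end, for the whole second after the job is handed in: The stamp stands upright (within 0.05 rad) and still on the floor of its holder (die face within 3 mm of the floor's height, centre within 23 mm of its centre), released, and the top card lies within 4 mm of where it was along both of its axes (horizontal distance between stamp and rest_floor below 0.023 m and z of stamp in the frame of rest_floor between -0.003 and 0.003 m and angle between stamp_center's own z axis and vertical below 0.05 rad and linear speed of stamp below 0.01 m/s and contact force between the fingers and stamp below 0.05 N and value of joint card_x between -0.004 and 0.004 m and value of joint card_y between -0.004 and 0.004 m); the robot touches nothing.
It fails at once if the stamp bears on the bed or card with more than 22 N (contact force between stamp and bed above 22 N).
It fails at once if the stamp bears on the bed or card with more than 3 N away from the frame (over 8 mm from its centre) (contact force between stamp and bed above 3 N and horizontal distance between stamp and frame_center above 0.008 m).
It fails at once if the stamp is tipped over (more than 0.5 rad) (angle between stamp_center's own z axis and vertical above 0.5 rad).
It fails at once if the stamp is dropped (falls freely at more than 0.45 m/s) (linear speed of stamp above 0.45 m/s and contact force between the fingers and stamp below 0.05 N).
It fails at once if a loose cheese is moved by more than 20 mm (distance of any of crottin_4, ash_brick_4, log_3, crottin_6, ash_brick_7 from where it was at the start of the episode above 0.02 m).
It also fails if it takes over 67 s, if anything falls off the work surface, if the arm or the gripper's body presses on something with over 40 N, if the wrist force passes 120 N, or if a joint passes its speed limit or range.

### The arm

A 7-joint arm with a two-finger parallel gripper is mounted at the origin on a cart in front of the work surface, level with it; the furniture and walls round the work are solid. World frame = base frame: x ahead of the robot, y to its left, z up, the work surface at z = 0. Lengths are in mm, angles in rad, forces in N, time in s.
With the tool pointing down it reaches from about 425 to 925 mm from the base axis. Payload 6.8 kg.
Tool frame: the origin (TCP) lies midway between the tips of the shut fingers; the grasp point (between the pads) lies 19 mm behind it; x points along the fingers, y is the direction in which the jaws open and shut, and the axes are right-handed (so a half turn about x gives the same grasp; the last joint's range is limited). The gripper opens to 85 mm and grips with 20 to 120 N. Pads are 22 mm wide; open, the fingers measure 114 mm over their backs; the gripper's body (76 mm by 85 mm) begins 54 mm behind the grasp point. The pads swing forward as they close: fully open they stand 13 mm farther back than shut.
Start: joints at [1.19, 0.477, 0.022, 1.555, -0.011, 1.109, -0.083], TCP at [181.873, -650.053, 231.308] pointing down, gripper open.
Joint ranges: [-2.96, 2.96], [-0.34, 2.1], [-1.41, 1.46], [0.24, 2.44], [-1.37, 4.51], [0.17, 1.92], [-2.96, 2.96]. Speed limits (rad/s): [2.39, 2.39, 3.14, 3.14, 3.14, 3.14, 3.14].

### API

Orientations are given as a unit quaternion [w, x, y, z].
In Python, from workcell import r gives the robot as it stands.
- The arm moves only by the tool play_rows, never from a script. Its argument "plan" is a list of rows, each an object of numbers: "x", "y", "z": the shift along the world's x, y, z in units of 30 mm (1.0 is 30 mm); "turn": the turn about the world's z in units of 6 degrees (1.0 is 6 degrees); "fingers": the closure, from 0 (fully open) to 1 (shut). A call has 1 to 12 rows; each row shifts and turns the commanded pose from where the row before left it; what a row does not reach is not made up. A row lasts 1/12 s, in which the tool goes at most 41.7 mm and 7.16 degrees, less where a joint would pass 70% of its speed; a pose out of reach is approached as far as the arm can. A call is refused whole if a number of a shift passes 1 or a number of a turn 1, either way. A call with a gripper value outside its range is refused whole. The fingers move at their own pace and stop on an object; "force" is the grip in N (left out, the last holds). Time passes only in rows, so rows that do not move let the fingers close. It gives the time, the measured TCP pose, the force and the opening at its end, in the units of the state.
- r.read_state(): the state, without advancing time (a new reading comes with each control period).
- r.snapshot(name): name is "scene" or "top"; returns a dict with "img" (384x512x3 uint8, blue, green, red), "fx", "fy", "cx", "cy" (pixels), "k1" (the pictures are not rectified: a ray, as slopes to the right and down, at radius r is drawn at 1 + k1 r^2 times it, then the intrinsics apply), "cam_to_world" (4x4, takes a point from camera to world coordinates). Camera axes: x right, y up, looking along -z (the intrinsics and any distortion apply to the point x, -y, -z); pixel columns grow to the right and rows downward; lengths in mm; the calibration is good to about 2 mm. A picture is of the moment at which its call begins. There is no depth.
- r.finish_job(): hands the job in, once; it reports no verdict.
The state is a dict: "time_s": time; "qpos": joint angles; "joint_vel": joint speeds; "effort": joint torques, N m; "tool_pos": TCP position; "ee_rot": TCP orientation; "contact_force": force on the tool from outside, world axes, zero at the start; "moment": the same for the moment, N m; "grip_width": finger opening in mm.
Only numpy, scipy, OpenCV 4.12 (cv2) and the standard library are available. Lean on these libraries where they do the work, as an engineer would, in place of code of your own. Each camera call takes 0.05 s, during which the arm holds its last target. There are 200 camera calls.

## Working session

There is one attempt and no reset: what is moved stays moved. The work goes in short steps, Python scripts to look and compute and a tool call to move; the robot and the scene stay as the last step left them, time stands still between calls to the robot, and variables do not carry over. Pictures are saved under pics/ and viewed, about 8 in all and at most 12, crops included, and the job is handed in when it is done.

Besides the shell and the picture viewer there is one more tool, called after "Call:" in YAML: its name, and indented under it one key for each argument. play_rows: Moves the arm, as the interface text tells. Its arguments: {"type":"object","properties":{"plan":{"type":"array","items":{"type":"object","properties":{"x":{"type":"number"},"y":{"type":"number"},"z":{"type":"number"},"turn":{"type":"number"},"fingers":{"type":"number"}}}},"force":{"type":"number"}},"required":["plan"]}

```bash
ls; mkdir -p pics; python3 - <<'E'
from workcell import r
import cv2,numpy as np
for n in("scene","top"):
    s=r.snapshot(n); cv2.imwrite(f"pics/{n}0.png",s["img"]); np.save(f"{n}0.npy",s,allow_pickle=True)
    print(n,s["fx"],s["fy"],s["cx"],s["cy"],s["k1"]);print(np.round(s["cam_to_world"],3))
a=[cv2.imread(f"pics/{n}0.png") for n in("scene","top")]
cv2.imwrite("pics/scene_b.png",cv2.resize(a[0],(800,600)));cv2.imwrite("pics/top_b.png",cv2.resize(a[1],(800,600)))
s=r.read_state();print(s)
E
```

```text
pics
scene 366.9459879073041 366.9459879073041 256.86781632561895 195.35883634007598 -0.017256402875477875
[[ 8.87000e-01  3.14000e-01 -3.39000e-01  2.96652e+02]
 [-4.62000e-01  6.01000e-01 -6.53000e-01 -7.10844e+02]
 [-2.00000e-03  7.35000e-01  6.78000e-01  6.95276e+02]
 [ 0.00000e+00  0.00000e+00  0.00000e+00  1.00000e+00]]
top 347.08341787071174 347.08341787071174 252.9179915303933 187.67484359408633 -0.033744566085141814
[[ 6.000000e-03  9.870000e-01 -1.610000e-01  4.830810e+02]
 [-1.000000e+00  5.000000e-03 -6.000000e-03 -8.432600e+01]
 [-5.000000e-03  1.610000e-01  9.870000e-01  1.060479e+03]
 [ 0.000000e+00  0.000000e+00  0.000000e+00  1.000000e+00]]
{'time_s': 0.1, 'qpos': array([ 1.1898802 ,  0.47771121,  0.02239545,  1.55632718, -0.01153161,
        1.10929911, -0.08307374]), 'joint_vel': array([ 8.60942293e-04, -1.19349458e-03,  1.88179796e-03, -2.46189138e-05,
       -8.27057849e-04,  4.45187907e-04,  1.02758385e-03]), 'effort': array([ 4.08487118e-03, -5.97759712e+01,  1.61299881e+00, -2.81955063e+01,
        1.26615641e-02,  5.00901660e-03, -7.17640688e-06]), 'tool_pos': array([ 181.70264376, -649.54380544,  230.43885073]), 'ee_rot': array([-0.09559184, -0.70042178, -0.0967104 ,  0.70065585]), 'contact_force': array([0.60490994, 0.04887266, 0.46295252]), 'moment': array([-0.00977818, -0.01962762,  0.01715943]), 'grip_width': 84.98123446913665}
```

View pics/scene_b.png

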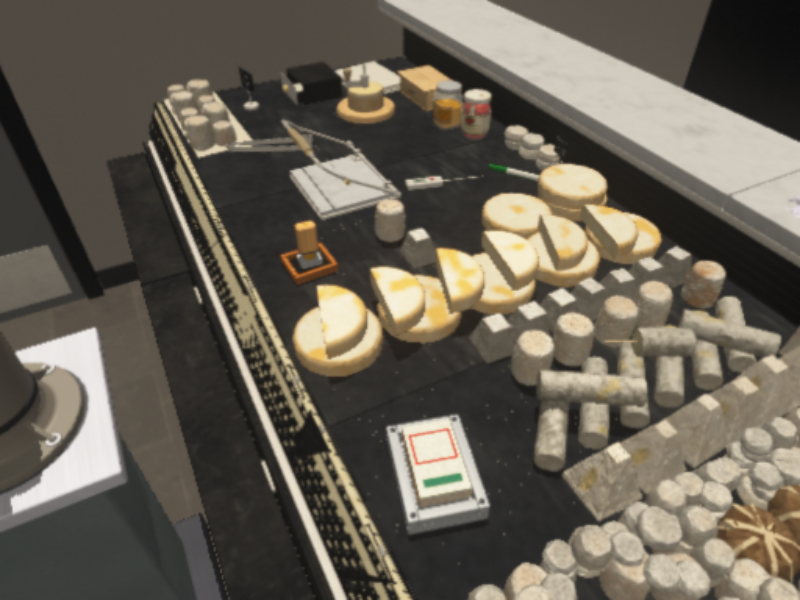

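View pics/top_b.png

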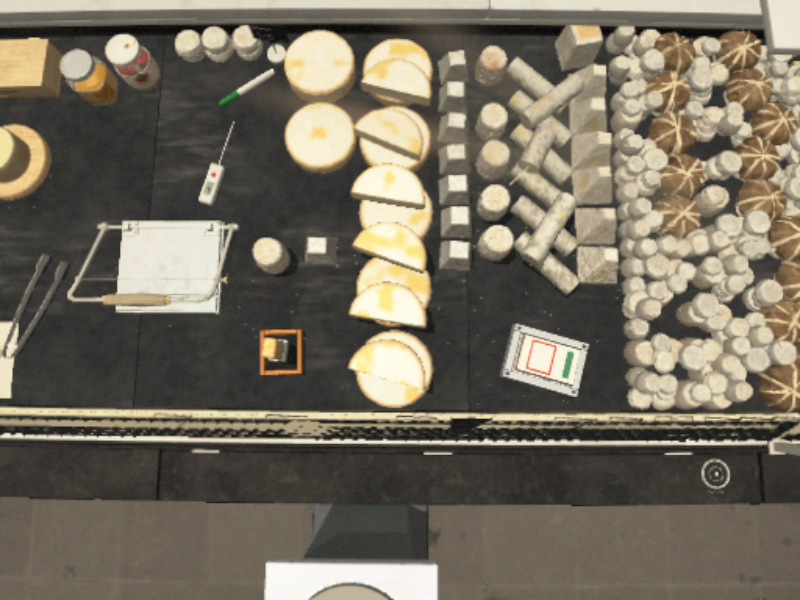

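The scene view shows the stamp (305,240) in its holder (308,262) and the bed with its red frame (435,445). The top view shows the same things at (275,350) and (542,357). Next I'll measure both from the two views.

```bash
cat > h.py <<'E'
import numpy as np,cv2
def K(s): return np.array([[s["fx"],0,s["cx"]],[0,s["fy"],s["cy"]],[0,0,1]]),np.array([s["k1"],0,0,0,0.])
def ray(s,p):
    k,d=K(s);q=cv2.undistortPoints(np.array(p,float).reshape(1,1,2),k,d)[0,0]
    T=np.array(s["cam_to_world"]);v=T[:3,:3]@[q[0],-q[1],-1];return T[:3,3],v/np.linalg.norm(v)
def plane(s,p,z): o,v=ray(s,p);return o+v*(z-o[2])/v[2]
def tri(s1,p1,s2,p2):
    o1,v1=ray(s1,p1);o2,v2=ray(s2,p2);t=np.linalg.lstsq(np.c_[v1,-v2],o2-o1,rcond=None)[0]
    a=o1+v1*t[0];b=o2+v2*t[1];return (a+b)/2,np.linalg.norm(a-b)
def proj(s,P):
    T=np.array(s["cam_to_world"]);c=T[:3,:3].T@(np.array(P)-T[:3,3]);k,d=K(s)
    return cv2.projectPoints(np.array([[c[0],-c[1],-c[2]]]),np.zeros(3),np.zeros(3),k,d)[0].ravel()
def blobs(img,lo,hi,box,amin=20):
    h=cv2.cvtColor(img,cv2.COLOR_BGR2HSV);m=cv2.inRange(h,np.array(lo),np.array(hi))
    if lo[0]==0 and hi[0]<8: m|=cv2.inRange(h,np.array([172,lo[1],lo[2]]),np.array([180,255,255]))
    z=np.zeros_like(m);x0,y0,x1,y1=box;z[y0:y1,x0:x1]=m[y0:y1,x0:x1]
    c=[q for q in cv2.findContours(z,cv2.RETR_EXTERNAL,cv2.CHAIN_APPROX_NONE)[0] if cv2.contourArea(q)>=amin]
    return z,sorted(c,key=cv2.contourArea,reverse=True)
def load(n): return np.load(n+".npy",allow_pickle=True).item()
def quad(c):
    """corners of the best quadrilateral of a contour (line fits to its four sides), ordered by angle"""
    hull=cv2.convexHull(c)
    for e in np.linspace(1,12,60):
        q=cv2.approxPolyDP(hull,e,True)
        if len(q)==4: break
    q=q[:,0].astype(float);pts=c[:,0].astype(float);L=[]
    for i in range(4):
        a,b=q[i],q[(i+1)%4];u=(b-a)/np.linalg.norm(b-a);w=pts-a;t=w@u;n=abs(w@[-u[1],u[0]])
        k=(n<1.8)&(t>3)&(t<np.linalg.norm(b-a)-3)
        vx,vy,x,y=cv2.fitLine(pts[k].astype(np.float32),cv2.DIST_HUBER,0,.01,.01).ravel();L.append(np.cross([x,y,1],[x+vx,y+vy,1]))
    r=[np.cross(L[i-1],L[i]) for i in range(4)];return np.array([p[:2]/p[2] for p in r])
E
python3 - <<'E'
from h import *
S,T=load("scene0"),load("top0")
R={}
for nm,s,bx in(("S",S,(240,255,320,345)),("T",T,(315,200,385,260))):
    m,c=blobs(s["img"],(0,80,80),(7,255,255),bx);print(nm,"red",[cv2.contourArea(q) for q in c][:4]);R[nm]=quad(c[0]);print(R[nm].round(1))
    m,g=blobs(s["img"],(50,80,40),(95,255,255),bx);print("green",cv2.minAreaRect(g[0]) if g else None)
for nm,s,bx in(("S",S,(170,130,225,185)),("T",T,(160,205,200,245))):
    m,c=blobs(s["img"],(3,120,60),(25,255,255),bx,5)
    for q in c[:3]:print(nm,"wood",cv2.contourArea(q),cv2.boundingRect(q),cv2.minAreaRect(q))
A=cv2.resize(S["img"][125:190,170:225],None,fx=7,fy=7,interpolation=2)[:455,:385]
B=cv2.resize(T["img"][205:245,160:200],None,fx=10,fy=10,interpolation=2)
C=np.zeros((460,800,3),np.uint8);C[:A.shape[0],:385]=A;C[:400,390:790]=B;cv2.imwrite("pics/crop1.png",C)
A=cv2.resize(S["img"][258:345,240:320],None,fx=5,fy=5,interpolation=2)
B=cv2.resize(T["img"][200:260,315:380],None,fx=6,fy=6,interpolation=2)
C=np.zeros((440,800,3),np.uint8);C[:435,:400]=A;C[:360,405:795]=B;cv2.imwrite("pics/crop2.png",C)
E
```

```text
S red [473.0]
[[286.5 274.5]
 [292.1 291.5]
 [266.  296.5]
 [261.9 278.1]]
green ((282.9615478515625, 306.80767822265625), (3.9223222732543945, 22.749469757080078), 78.69007110595703)
T red []Traceback (most recent call last):
  File "<stdin>", line 5, in <module>
IndexError: list index out of range
```

```bash
python3 - <<'E'
from h import *
S,T=load("scene0"),load("top0")
R={}
for nm,s,bx,lo in(("S",S,(240,255,320,345),80),("T",T,(315,200,385,260),35)):
    m,c=blobs(s["img"],(0,lo,80),(7,255,255),bx,0);print(nm,"red",[cv2.contourArea(q) for q in c][:4])
    pts=np.vstack(c);h=cv2.convexHull(pts);z=np.zeros(m.shape,np.uint8);cv2.fillPoly(z,[h],255);cc=cv2.findContours(z,0,cv2.CHAIN_APPROX_NONE)[0][0]
    R[nm]=quad(cc);print(R[nm].round(1))
    m,g=blobs(s["img"],(50,60,40),(95,255,255),bx,5);print("green",cv2.minAreaRect(g[0]) if g else None)
for nm,s,bx in(("S",S,(170,130,225,185)),("T",T,(160,205,200,245))):
    m,c=blobs(s["img"],(3,120,60),(25,255,255),bx,5)
    for q in c[:3]:print(nm,"wood",cv2.contourArea(q),cv2.boundingRect(q))
A=cv2.resize(S["img"][125:190,170:225],None,fx=7,fy=7,interpolation=2)[:455,:385]
B=cv2.resize(T["img"][205:245,160:200],None,fx=10,fy=10,interpolation=2)
C=np.zeros((460,800,3),np.uint8);C[:A.shape[0],:385]=A;C[:400,390:790]=B;cv2.imwrite("pics/crop1.png",C)
A=cv2.resize(S["img"][258:345,240:320],None,fx=5,fy=5,interpolation=2)
B=cv2.resize(T["img"][200:260,315:380],None,fx=6,fy=6,interpolation=2)
C=np.zeros((440,800,3),np.uint8);C[:435,:400]=A;C[:360,405:795]=B;cv2.imwrite("pics/crop2.png",C)
def order(q,k): return np.array([min(q,key=lambda p:np.hypot(*(p-k(i)))) for i in range(4)])
cT=R["T"]
# match by world: cast both on z=45
for p in cT:
    P=plane(T,p,45);best=min(R["S"],key=lambda q:np.linalg.norm(plane(S,q,45)-P));print(P.round(1),*[np.round(v,1) for v in tri(S,best,T,p)])
E
```

```text
S red [473.0]
[[286.6 273.9]
 [292.7 292.1]
 [266.  296.9]
 [260.9 277.8]]
green ((282.9807434082031, 306.9038391113281), (4.510670185089111, 23.926166534423828), 78.69007110595703)
T red [5.0, 0.0]
[[340.5 216.9]
 [356.  221.1]
 [351.1 239.5]
 [336.  235.3]]
green ((362.85296630859375, 233.0882568359375), (3.6380343437194824, 16.249887466430664), 14.03624439239502)
S wood 795.5 (179, 141, 37, 41)
S wood 6.5 (213, 182, 9, 3)
T wood 754.5 (166, 211, 28, 29)
[ 563.9 -335.    45. ] [ 563.1 -334.    48. ] 1.1
[ 551.8 -380.1   45. ] [ 550.9 -378.6   49.4] 1.4
[ 498.4 -363.6   45. ] [ 497.9 -362.5   48.1] 0.9
[ 510.4 -320.    45. ] [ 509.7 -318.6   49.8] 1.2
```

View pics/crop1.png

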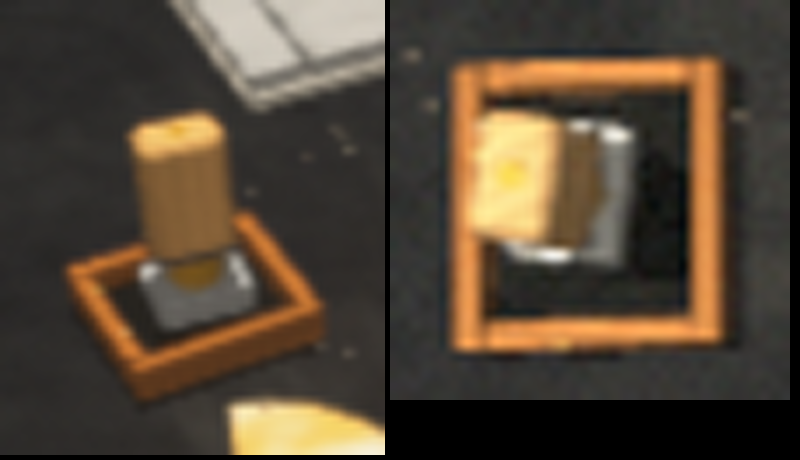

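View pics/crop2.png

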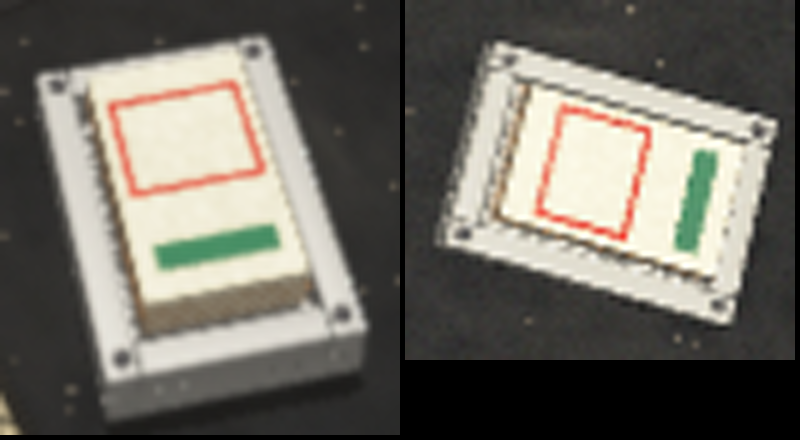

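```bash
python3 - <<'E'
from h import *
from scipy.spatial.transform import Rotation as Ro
from workcell import r
S,T=load("scene0"),load("top0")
print("stamp top",*tri(S,(195.9,144.4),T,(172.3,222.6)))
for z in(94,):print(plane(T,(172.3,222.6),z),plane(S,(195.9,144.4),z))
c=lambda pts:[plane(T,((x-390)/10+160,y/10+205),18).round(1) for x,y in pts]
q=c([(452,62),(720,60),(722,342),(455,350)]);print("rest",q,np.mean(q,0))
q=[plane(T,((x-405)/6+315,y/6+200),32).round(1) for x,y in [(495,42),(778,122),(732,325),(437,240)]];print("bed",q,np.mean(q,0))
s=r.read_state();w=s["ee_rot"];M=Ro.from_quat(np.r_[w[1:],w[0]]).as_matrix();print(M.round(3))
E
```

```text
stamp top [542.94544647 146.50037597  88.67538892] 2.5424938213484083
[541.40592517 145.59730541  94.        ] [541.9868099  138.60006743  94.        ]
rest [array([580.2, 183.6,  18. ]), array([581.3, 102.4,  18. ]), array([497.1,  99.1,  18. ]), array([494.1, 178.9,  18. ])] [538.175 141.     18.   ]
bed [array([ 594.2, -307.8,   32. ]), array([ 555.1, -447. ,   32. ]), array([ 456.3, -419.7,   32. ]), array([ 496.8, -276.7,   32. ])] [ 525.6 -362.8   32. ]
[[-0.001  0.269 -0.963]
 [ 0.002 -0.963 -0.269]
 [-1.    -0.002  0.   ]]
```

Call:
play_rows:
  plan:
    - {"x": 1,"y": 0.5,"turn": -0.3}
    - {"x": 1,"y": 1,"turn": -0.3}
    - {"x": 1,"y": 1,"turn": -0.3}
    - {"x": 1,"y": 1,"turn": -0.3}
    - {"x": 1,"y": 1,"turn": -0.3}
    - {"x": 1,"y": 1,"turn": -0.3}
    - {"x": 1,"y": 1,"turn": -0.3}
    - {"x": 1,"y": 1,"turn": -0.3}
    - {"x": 1,"y": 1,"turn": -0.3}
    - {"x": 1,"y": 1,"turn": -0.3}
    - {"x": 1,"y": 1,"turn": -0.3}
    - {"x": 1,"y": 1,"turn": -0.2}
  force: 50

```text
invalid input at $.plan[0]: expected keys x, y, z, turn, fingers
```

Call:
play_rows:
  plan:
    - {"y": 1}
    - {"y": 1}
    - {"y": 1}
    - {"y": 1}
    - {"y": 1}
    - {"y": 1}
    - {"y": 1}
    - {"y": 1}
    - {"y": 1}
    - {"y": 1}
    - {"y": 1}
    - {"y": 1}

```text
invalid input at $.plan[0]: expected keys x, y, z, turn, fingers
```

All keys are required.

Call:
play_rows:
  plan:
    - {"x": 1,"y": 0.5,"z": 0,"turn": -0.3,"fingers": 0}
    - {"x": 1,"y": 1,"z": 0,"turn": -0.3,"fingers": 0}
    - {"x": 1,"y": 1,"z": 0,"turn": -0.3,"fingers": 0}
    - {"x": 1,"y": 1,"z": 0,"turn": -0.3,"fingers": 0}
    - {"x": 1,"y": 1,"z": 0,"turn": -0.3,"fingers": 0}
    - {"x": 1,"y": 1,"z": 0,"turn": -0.3,"fingers": 0}
    - {"x": 1,"y": 1,"z": 0,"turn": -0.3,"fingers": 0}
    - {"x": 1,"y": 1,"z": 0,"turn": -0.3,"fingers": 0}
    - {"x": 1,"y": 1,"z": 0,"turn": -0.3,"fingers": 0}
    - {"x": 1,"y": 1,"z": 0,"turn": -0.3,"fingers": 0}
    - {"x": 1,"y": 1,"z": 0,"turn": -0.3,"fingers": 0}
    - {"x": 1,"y": 1,"z": 0,"turn": -0.2,"fingers": 0}
  force: 50

```text
time_s: 1.1
tool_pos: [536.9, -309.2, 231.1]
ee_rot: [0.034, -0.706, 0.034, 0.706]
contact_force: [0.1, -1.4, 0.1]
grip_width: 85.0
```

Call:
play_rows:
  plan:
    - {"x": 0,"y": 1,"z": 0,"turn": 0,"fingers": 0}
    - {"x": 0,"y": 1,"z": 0,"turn": 0,"fingers": 0}
    - {"x": 0,"y": 1,"z": 0,"turn": 0,"fingers": 0}
    - {"x": 0,"y": 1,"z": 0,"turn": 0,"fingers": 0}
    - {"x": 0,"y": 1,"z": 0,"turn": 0,"fingers": 0}
    - {"x": 0,"y": 1,"z": 0,"turn": 0,"fingers": 0}
    - {"x": 0,"y": 1,"z": 0,"turn": 0,"fingers": 0}
    - {"x": 0,"y": 1,"z": 0,"turn": 0,"fingers": 0}
    - {"x": 0,"y": 1,"z": 0,"turn": 0,"fingers": 0}
    - {"x": 0,"y": 1,"z": 0,"turn": 0,"fingers": 0}
    - {"x": 0,"y": 1,"z": 0,"turn": 0,"fingers": 0}
    - {"x": 0,"y": 1,"z": 0,"turn": 0,"fingers": 0}

```text
time_s: 2.1
tool_pos: [535.5, 50.4, 231.1]
ee_rot: [0.033, -0.706, 0.033, 0.707]
contact_force: [0.4, 0.5, 0.1]
grip_width: 85.1
```

Call:
play_rows:
  plan:
    - {"x": 0.2,"y": 1,"z": 0,"turn": 0,"fingers": 0}
    - {"x": 0,"y": 1,"z": 0,"turn": 0,"fingers": 0}
    - {"x": 0,"y": 1,"z": 0,"turn": 0,"fingers": 0}
    - {"x": 0,"y": 0.1,"z": -1,"turn": 0,"fingers": 0}
    - {"x": 0,"y": 0,"z": -1,"turn": 0,"fingers": 0}
    - {"x": 0,"y": 0,"z": -0.5,"turn": 0,"fingers": 0}
    - {"x": 0,"y": 0,"z": 0,"turn": 0,"fingers": 0}
    - {"x": 0,"y": 0,"z": 0,"turn": 0,"fingers": 0}

```text
time_s: 2.77
tool_pos: [541.4, 141.8, 155.7]
ee_rot: [0.033, -0.706, 0.033, 0.707]
contact_force: [0.5, -0.4, -0.3]
grip_width: 85.7
```

```bash
python3 - <<'E'
from workcell import r
from h import *
S,T=r.snapshot("scene"),r.snapshot("top")
A=cv2.resize(S["img"][75:195,140:240],None,fx=4,fy=4,interpolation=2)
B=cv2.resize(T["img"][175:275,130:230],None,fx=4,fy=4,interpolation=2)
C=np.zeros((480,800,3),np.uint8);C[:,:400]=A;C[:400,400:]=B;cv2.imwrite("pics/app.png",C);print(r.read_state()["tool_pos"])
E
```

```text
[542.83751219 142.2308686  157.55121799]
```

View pics/app.png

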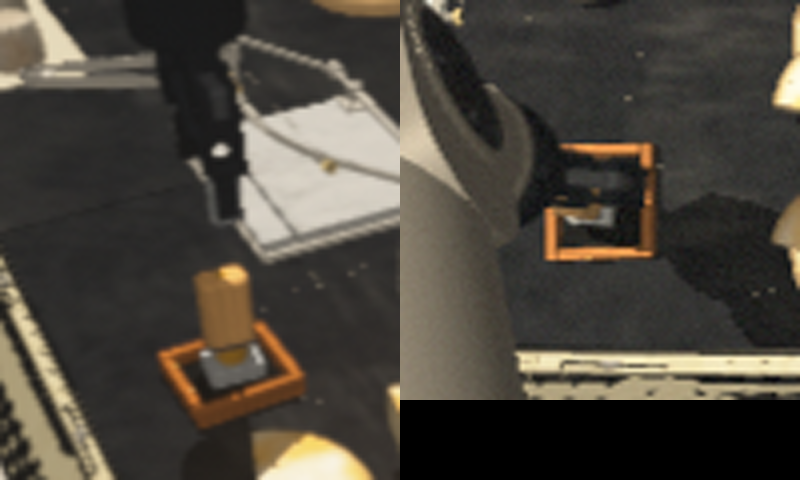

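The gripper hangs at (210,180) above the stamp at (225,310), roughly in line with it. I'll descend and grip.

Call:
play_rows:
  plan:
    - {"x": 0,"y": 0,"z": -0.7,"turn": 0,"fingers": 0}
    - {"x": 0,"y": 0,"z": -0.6,"turn": 0,"fingers": 0}
    - {"x": 0,"y": 0,"z": -0.6,"turn": 0,"fingers": 0}
    - {"x": 0,"y": 0,"z": -0.6,"turn": 0,"fingers": 0}
    - {"x": 0,"y": 0,"z": -0.6,"turn": 0,"fingers": 0}
    - {"x": 0,"y": 0,"z": -0.5,"turn": 0,"fingers": 0}
    - {"x": 0,"y": 0,"z": 0,"turn": 0,"fingers": 0}
    - {"x": 0,"y": 0,"z": 0,"turn": 0,"fingers": 0}

```text
time_s: 3.53
tool_pos: [542.6, 142.1, 49.1]
ee_rot: [-0.033, 0.707, -0.033, -0.706]
contact_force: [0.8, -0.5, -0.2]
grip_width: 85.3
```

Call:
play_rows:
  plan:
    - {"x": 0,"y": 0,"z": 0,"turn": 0,"fingers": 0.4}
    - {"x": 0,"y": 0,"z": 0,"turn": 0,"fingers": 0.5}
    - {"x": 0,"y": 0,"z": 0,"turn": 0,"fingers": 0.6}
    - {"x": 0,"y": 0,"z": 0,"turn": 0,"fingers": 0.7}
    - {"x": 0,"y": 0,"z": 0,"turn": 0,"fingers": 0.8}
    - {"x": 0,"y": 0,"z": 0,"turn": 0,"fingers": 0.9}
    - {"x": 0,"y": 0,"z": 0,"turn": 0,"fingers": 1}
    - {"x": 0,"y": 0,"z": 0,"turn": 0,"fingers": 1}
    - {"x": 0,"y": 0,"z": 0,"turn": 0,"fingers": 1}
    - {"x": 0,"y": 0,"z": 0,"turn": 0,"fingers": 1}
    - {"x": 0,"y": 0,"z": 0,"turn": 0,"fingers": 1}
    - {"x": 0,"y": 0,"z": 0,"turn": 0,"fingers": 1}
  force: 50

```text
time_s: 4.53
tool_pos: [542.2, 142.2, 48.6]
ee_rot: [-0.033, 0.706, -0.033, -0.706]
contact_force: [-0.7, 0.8, 4.8]
grip_width: 23.4
```

Call:
play_rows:
  plan:
    - {"x": 0,"y": 0,"z": 0.3,"turn": 0,"fingers": 1}
    - {"x": 0,"y": 0,"z": 0.4,"turn": 0,"fingers": 1}
    - {"x": 0,"y": 0,"z": 0.6,"turn": 0,"fingers": 1}
    - {"x": 0,"y": 0,"z": 0.7,"turn": 0,"fingers": 1}
    - {"x": 0,"y": 0,"z": 0.8,"turn": 0,"fingers": 1}
    - {"x": 0,"y": 0,"z": 0.8,"turn": 0,"fingers": 1}
    - {"x": 0,"y": 0,"z": 0.8,"turn": 0,"fingers": 1}
    - {"x": 0,"y": 0,"z": 0.7,"turn": 0,"fingers": 1}
    - {"x": 0,"y": 0,"z": 0.6,"turn": 0,"fingers": 1}
    - {"x": 0,"y": 0,"z": 0.3,"turn": 0,"fingers": 1}
    - {"x": 0,"y": 0,"z": 0,"turn": 0,"fingers": 1}
    - {"x": 0,"y": 0,"z": 0,"turn": 0,"fingers": 1}

```text
time_s: 5.53
tool_pos: [541.7, 141.8, 228.2]
ee_rot: [-0.033, 0.706, -0.033, -0.706]
contact_force: [-0.3, -0.1, -3.2]
grip_width: 23.5
```

Call:
play_rows:
  plan:
    - {"x": 0,"y": -0.4,"z": 0,"turn": -0.2,"fingers": 1}
    - {"x": 0,"y": -0.6,"z": 0,"turn": -0.2,"fingers": 1}
    - {"x": 0,"y": -0.8,"z": 0,"turn": -0.2,"fingers": 1}
    - {"x": 0,"y": -0.8,"z": 0,"turn": -0.2,"fingers": 1}
    - {"x": 0,"y": -0.8,"z": 0,"turn": -0.2,"fingers": 1}
    - {"x": 0,"y": -0.8,"z": 0,"turn": -0.2,"fingers": 1}
    - {"x": 0,"y": -0.8,"z": 0,"turn": -0.2,"fingers": 1}
    - {"x": 0,"y": -0.8,"z": 0,"turn": -0.2,"fingers": 1}
    - {"x": 0,"y": -0.8,"z": 0,"turn": -0.1,"fingers": 1}
    - {"x": 0,"y": -0.8,"z": 0,"turn": 0,"fingers": 1}
    - {"x": 0,"y": -0.8,"z": 0,"turn": 0,"fingers": 1}
    - {"x": 0,"y": -0.8,"z": 0,"turn": 0,"fingers": 1}

```text
time_s: 6.53
tool_pos: [540.1, -131.4, 227.1]
ee_rot: [0.097, -0.7, 0.097, 0.701]
contact_force: [0.1, 0.8, -2.9]
grip_width: 23.7
```

Call:
play_rows:
  plan:
    - {"x": 0,"y": -0.8,"z": 0,"turn": 0,"fingers": 1}
    - {"x": 0,"y": -0.8,"z": 0,"turn": 0,"fingers": 1}
    - {"x": 0,"y": -0.8,"z": 0,"turn": 0,"fingers": 1}
    - {"x": -0.1,"y": -0.8,"z": 0,"turn": 0,"fingers": 1}
    - {"x": -0.1,"y": -0.8,"z": 0,"turn": 0,"fingers": 1}
    - {"x": -0.1,"y": -0.8,"z": 0,"turn": 0,"fingers": 1}
    - {"x": -0.1,"y": -0.8,"z": 0,"turn": 0,"fingers": 1}
    - {"x": 0,"y": -0.7,"z": 0,"turn": 0,"fingers": 1}
    - {"x": 0,"y": -0.6,"z": 0,"turn": 0,"fingers": 1}
    - {"x": 0,"y": -0.4,"z": 0,"turn": 0,"fingers": 1}
    - {"x": 0,"y": 0,"z": 0,"turn": 0,"fingers": 1}
    - {"x": 0,"y": 0,"z": 0,"turn": 0,"fingers": 1}

```text
time_s: 7.53
tool_pos: [528.7, -347.7, 227.4]
ee_rot: [0.097, -0.7, 0.096, 0.701]
contact_force: [0.4, 0.4, -3.2]
grip_width: 23.3
```

Call:
play_rows:
  plan:
    - {"x": 0,"y": 0,"z": -0.3,"turn": 0,"fingers": 1}
    - {"x": 0,"y": 0,"z": -0.5,"turn": 0,"fingers": 1}
    - {"x": 0,"y": 0,"z": -0.7,"turn": 0,"fingers": 1}
    - {"x": 0,"y": 0,"z": -0.7,"turn": 0,"fingers": 1}
    - {"x": 0,"y": 0,"z": -0.7,"turn": 0,"fingers": 1}
    - {"x": 0,"y": 0,"z": -0.5,"turn": 0,"fingers": 1}
    - {"x": 0,"y": 0,"z": -0.3,"turn": 0,"fingers": 1}
    - {"x": 0,"y": 0,"z": 0,"turn": 0,"fingers": 1}
    - {"x": 0,"y": 0,"z": 0,"turn": 0,"fingers": 1}

```text
time_s: 8.28
tool_pos: [530.2, -346.1, 117.2]
ee_rot: [0.096, -0.7, 0.095, 0.701]
contact_force: [-0.5, -0.2, -1.9]
grip_width: 22.9
```

```bash
cat > look.py <<'E'
import sys
from workcell import r
from h import *
n=sys.argv[1];S,T=r.snapshot("scene"),r.snapshot("top")
np.save("scene"+n,S,allow_pickle=True);np.save("top"+n,T,allow_pickle=True)
A=cv2.resize(S["img"][225:345,230:330],None,fx=4,fy=5,interpolation=2)
A=cv2.resize(S["img"][225:325,230:310],None,fx=5,fy=5,interpolation=2)
B=cv2.resize(T["img"][190:270,310:390],None,fx=5,fy=5,interpolation=2)
C=np.zeros((500,800,3),np.uint8);C[:,:400]=A;C[:400,400:]=B;cv2.imwrite("pics/l%s.png"%n,C)
s=r.read_state();print(s["tool_pos"],s["contact_force"],s["moment"])
E
python3 look.py 1
```

```text
[ 530.86847698 -346.99773702  118.45222158] [ 0.83199282 -0.083889   -2.11979809] [-0.03226332 -0.02436411  0.00580395]
```

View pics/l1.png

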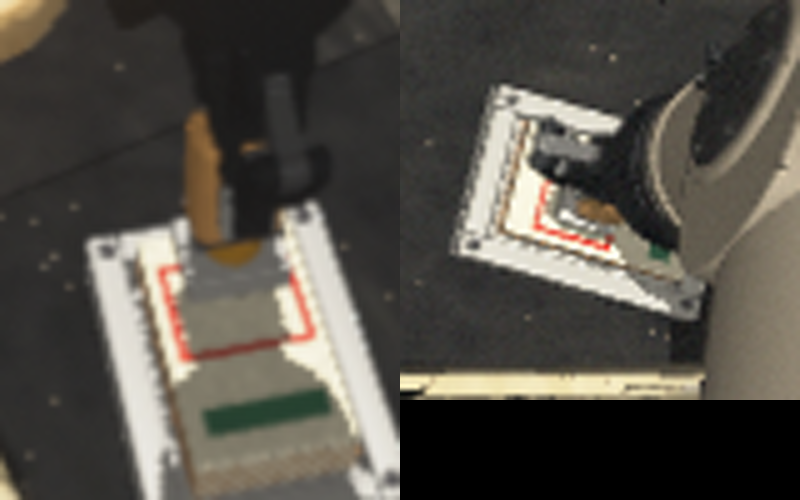

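The die hangs over the frame, its near edge at about (190–285, 295). I'll zoom in for its corners.

```bash
python3 - <<'E'
from h import *
S,T=load("scene1"),load("top1")
A=cv2.resize(S["img"][262:302,260:300],None,fx=10,fy=10,interpolation=2)
B=cv2.resize(T["img"][220:245,330:365],None,fx=11,fy=11,interpolation=2)
C=np.zeros((400,800,3),np.uint8);C[:400,:400]=A;C[:275,405:790]=B;C=cv2.convertScaleAbs(C,alpha=1.3);cv2.imwrite("pics/l1z.png",C)
E
```

```text
(no output)
```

View pics/l1z.png

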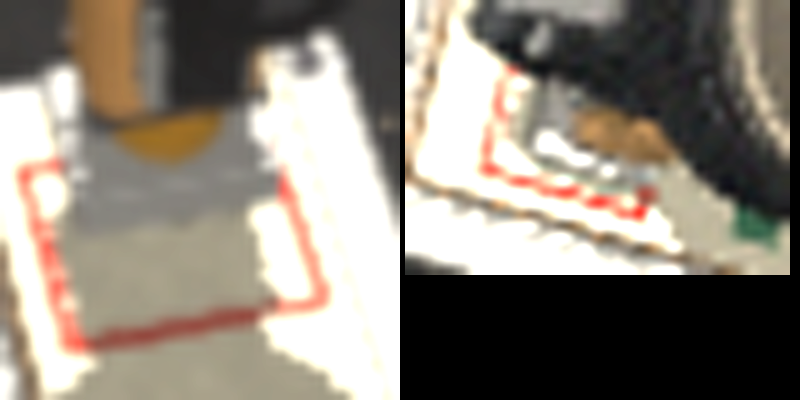

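```bash
python3 - <<'E'
from h import *
S,T=load("scene1"),load("top1")
a=np.deg2rad(-15.8);ux=np.array([np.cos(a),np.sin(a)]);uy=np.array([-np.sin(a),np.cos(a)])
t=np.array([530.2,-346.7]);f=lambda P,o=t:(round((P[:2]-o)@ux,1),round((P[:2]-o)@uy,1))
zb=117.8-42.6
for p,z in(((82,230),zb),((262,205),zb),((78,197),zb+14),((258,170),zb+14),((171,162),zb+18)):
    print(p,f(plane(S,(p[0]/10+260,p[1]/10+262),z)))
# frame in this view, outer corners ~ near ones
for p in((80,348),(325,300),(22,172)):print("fr",f(plane(S,(p[0]/10+260,p[1]/10+262),49),np.array([530.4,-348.4])))
# model predicted pixels of die corners
for z in(zb,zb+14):
    for sx in(-21,21):
        P=np.r_[t+ux*sx-uy*16,z];q=proj(S,P);print("pred",((q-[260,262])*10).round(0))
E
```

```text
(82, 230) (np.float64(-21.2), np.float64(-15.2))
(262, 205) (np.float64(15.0), np.float64(-16.9))
(78, 197) (np.float64(-22.6), np.float64(-16.8))
(258, 170) (np.float64(13.2), np.float64(-17.9))
(171, 162) (np.float64(-3.8), np.float64(-15.3))
fr (np.float64(-24.1), np.float64(-23.6))
fr (np.float64(26.9), np.float64(-23.0))
fr (np.float64(-26.5), np.float64(19.5))
pred [ 84. 233.]
pred [290. 196.]
pred [ 85. 192.]
pred [294. 155.]
```

```bash
python3 - <<'E'
from h import *
S=load("scene1")
a=np.deg2rad(-15.8);ux=np.array([np.cos(a),np.sin(a)]);uy=np.array([-np.sin(a),np.cos(a)])
t=np.array([530.2,-346.7]);zb=75.2
for z in(zb+28,zb+36,zb+42):
    print("grip",z,[proj(S,np.r_[t+ux*sx+uy*sy,z]).round(1) for sx,sy in((-18,12),(-18,-12),(18,-12),(18,12))])
for row in(268,270,272,275,278,280,282,284):
    print(row,[tuple(int(c) for c in v) for v in S["img"][row,264:294]])
E
```

```text
grip 103.2 [array([267. , 265.1]), array([269.7, 275.1]), array([287.8, 271.9]), array([284.6, 262.1])]
grip 111.2 [array([267. , 262.6]), array([269.8, 272.6]), array([288. , 269.4]), array([284.8, 259.6])]
grip 117.2 [array([267.1, 260.8]), array([269.9, 270.7]), array([288.2, 267.5]), array([285. , 257.7])]
268 [(66, 68, 70), (90, 93, 96), (107, 114, 118), (82, 98, 112), (51, 79, 106), (51, 85, 117), (53, 89, 123), (54, 91, 126), (57, 95, 130), (65, 87, 108), (83, 91, 96), (88, 93, 94), (62, 65, 66), (35, 36, 37), (28, 29, 29), (27, 28, 29), (27, 27, 29), (29, 29, 30), (29, 29, 30), (31, 32, 32), (48, 52, 56), (72, 92, 109), (138, 165, 179), (156, 175, 184), (162, 172, 176), (128, 132, 136), (93, 93, 97), (109, 111, 114), (165, 171, 174), (198, 202, 204)]
270 [(141, 148, 151), (188, 196, 200), (206, 215, 219), (152, 163, 170), (76, 96, 116), (52, 85, 116), (53, 90, 124), (55, 92, 127), (57, 96, 130), (65, 93, 117), (82, 93, 101), (88, 93, 95), (59, 61, 62), (32, 33, 33), (29, 29, 30), (29, 30, 30), (30, 30, 31), (29, 29, 30), (29, 29, 31), (32, 33, 34), (54, 59, 63), (64, 81, 97),
[... 2374 characters left out ...]
3, 105), (94, 101, 104), (100, 109, 112), (135, 152, 156), (160, 180, 186), (170, 192, 207), (131, 153, 229), (117, 140, 237), (193, 222, 243), (219, 239, 243), (192, 212, 218), (202, 211, 216)]
284 [(110, 131, 211), (117, 137, 160), (105, 121, 128), (95, 105, 110), (94, 100, 104), (98, 103, 106), (97, 104, 106), (97, 104, 107), (98, 105, 108), (99, 108, 111), (103, 113, 116), (105, 114, 118), (102, 113, 117), (95, 108, 111), (94, 106, 111), (100, 115, 120), (105, 121, 126), (103, 119, 124), (102, 118, 123), (103, 120, 125), (115, 134, 140), (173, 199, 206), (211, 233, 238), (222, 239, 243), (197, 224, 238), (122, 145, 231), (123, 145, 236), (192, 219, 240), (195, 220, 228), (189, 203, 208)]
```

Call:
play_rows:
  plan:
    - {"x": 0.05,"y": -0.06,"z": -0.1,"turn": 0,"fingers": 1}
    - {"x": 0,"y": 0,"z": -0.2,"turn": 0,"fingers": 1}
    - {"x": 0,"y": 0,"z": -0.2,"turn": 0,"fingers": 1}
    - {"x": 0,"y": 0,"z": -0.1,"turn": 0,"fingers": 1}
    - {"x": 0,"y": 0,"z": 0,"turn": 0,"fingers": 1}
    - {"x": 0,"y": 0,"z": 0,"turn": 0,"fingers": 1}
    - {"x": 0,"y": 0,"z": 0,"turn": 0,"fingers": 1}
    - {"x": 0,"y": 0,"z": 0,"turn": 0,"fingers": 1}

```text
time_s: 9.05
tool_pos: [531.7, -348.8, 99.6]
ee_rot: [-0.096, 0.701, -0.096, -0.7]
contact_force: [-0.0, -0.9, -1.8]
grip_width: 22.9
```

```bash
python3 look.py 2; python3 - <<'E'
from h import *
from workcell import r
S,T=load("scene2"),load("top2")
# average several frames and tool readings to cut noise
I=[S["img"].astype(float)];J=[T["img"].astype(float)];P=[]
for i in range(3):
    I.append(r.snapshot("scene")["img"].astype(float));J.append(r.snapshot("top")["img"].astype(float));P.append(r.read_state()["tool_pos"])
I=np.mean(I,0).astype(np.uint8);J=np.mean(J,0).astype(np.uint8);t=np.mean(P,0);print("tool",t.round(2),np.std(P,0).round(2))
S["img"]=I;T["img"]=J;np.save("scene2",S,allow_pickle=True);np.save("top2",T,allow_pickle=True)
S0=load("scene0");T0=load("top0")
a=np.deg2rad(-15.8);ux=np.array([np.cos(a),np.sin(a)]);uy=np.array([-np.sin(a),np.cos(a)])
q=np.array([[286.6,273.9],[292.7,292.1],[266,296.9],[260.9,277.8]]);w=np.mean([plane(S0,p,49) for p in q],0);print("frame scene-only",w)
q=np.array([[340.5,216.9],[356,221.1],[351.1,239.5],[336,235.3]]);w2=np.mean([plane(T0,p,49) for p in q],0);print("frame top-only",w2)
zb=t[2]-42.6
for n,s,img,bx in(("S",S,I,(258,258,300,300)),("T",T,J,(330,212,370,244))):
    x0,y0,x1,y1=bx;f=9 if n=="S" else 10
    A=cv2.resize(img[y0:y1,x0:x1],None,fx=f,fy=f,interpolation=2)
    pr=lambda Q:tuple(int(v) for v in ((proj(s,Q)-[x0,y0]+.5)*f))
    for z in(zb,zb+14):
        pts=[pr(np.r_[t[:2]+ux*sx+uy*sy,z]) for sx,sy in((-21,-16),(21,-16),(21,16),(-21,16))]
        cv2.polylines(A,[np.array(pts)],True,(255,0,255),1)
    if n=="S":AS=A
    else:AT=A
C=np.zeros((400,800,3),np.uint8);C[:378,:378]=AS;C[:320,395:795]=AT;cv2.imwrite("pics/l2z.png",C)
E
```

```text
[ 531.64368965 -348.86225649   99.58127774] [-0.39599053 -0.3017254  -3.43886143] [-0.00714367  0.05805618  0.03922638]
tool [ 531.52 -348.79   99.43] [0.02 0.04 0.06]
frame scene-only [ 529.7426161  -348.44387959   49.        ]
frame top-only [ 530.84831844 -348.64181416   49.        ]
```

View pics/l2z.png

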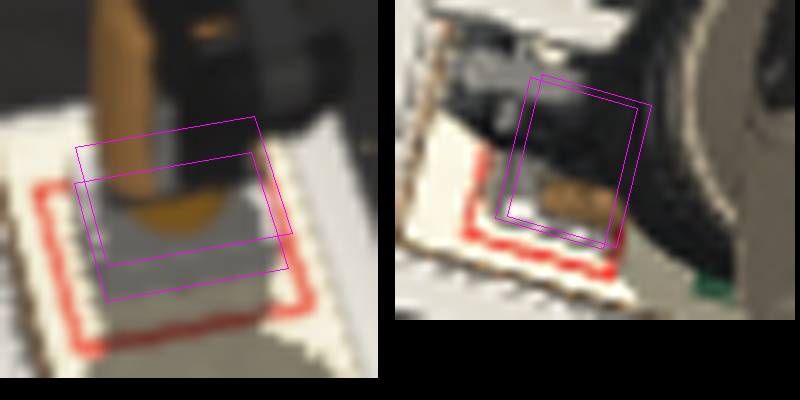

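The averaged views put the die within about 1 mm of the frame's centre. I'll trim x by −0.6 mm and feel downwards.

Call:
play_rows:
  plan:
    - {"x": -0.02,"y": 0,"z": -0.04,"turn": 0,"fingers": 1}
    - {"x": 0,"y": 0,"z": -0.04,"turn": 0,"fingers": 1}
    - {"x": 0,"y": 0,"z": -0.04,"turn": 0,"fingers": 1}
    - {"x": 0,"y": 0,"z": -0.04,"turn": 0,"fingers": 1}
    - {"x": 0,"y": 0,"z": 0,"turn": 0,"fingers": 1}
    - {"x": 0,"y": 0,"z": 0,"turn": 0,"fingers": 1}
    - {"x": 0,"y": 0,"z": 0,"turn": 0,"fingers": 1}
    - {"x": 0,"y": 0,"z": 0,"turn": 0,"fingers": 1}

```text
time_s: 10.12
tool_pos: [530.9, -348.8, 94.6]
ee_rot: [-0.096, 0.701, -0.096, -0.701]
contact_force: [-0.7, -0.5, -3.1]
grip_width: 23.4
```

Call:
play_rows:
  plan:
    - {"x": 0,"y": 0,"z": -0.03,"turn": 0,"fingers": 1}
    - {"x": 0,"y": 0,"z": -0.02,"turn": 0,"fingers": 1}
    - {"x": 0,"y": 0,"z": 0,"turn": 0,"fingers": 1}
    - {"x": 0,"y": 0,"z": 0,"turn": 0,"fingers": 1}
    - {"x": 0,"y": 0,"z": 0,"turn": 0,"fingers": 1}

```text
time_s: 10.53
tool_pos: [531.0, -348.8, 93.2]
ee_rot: [-0.096, 0.701, -0.096, -0.7]
contact_force: [0.3, -0.0, -1.0]
grip_width: 23.5
```

Call:
play_rows:
  plan:
    - {"x": 0,"y": 0,"z": -0.03,"turn": 0,"fingers": 1}
    - {"x": 0,"y": 0,"z": 0,"turn": 0,"fingers": 1}
    - {"x": 0,"y": 0,"z": 0,"turn": 0,"fingers": 1}
    - {"x": 0,"y": 0,"z": 0,"turn": 0,"fingers": 1}
    - {"x": 0,"y": 0,"z": 0,"turn": 0,"fingers": 1}

```text
time_s: 10.95
tool_pos: [531.1, -348.8, 92.4]
ee_rot: [-0.096, 0.701, -0.096, -0.7]
contact_force: [0.5, -0.6, 2.5]
grip_width: 23.4
```

Call:
play_rows:
  plan:
    - {"x": 0,"y": 0,"z": -0.03,"turn": 0,"fingers": 1}
    - {"x": 0,"y": 0,"z": 0,"turn": 0,"fingers": 1}
    - {"x": 0,"y": 0,"z": 0,"turn": 0,"fingers": 1}
    - {"x": 0,"y": 0,"z": 0,"turn": 0,"fingers": 1}

```text
time_s: 11.28
tool_pos: [531.1, -348.8, 91.6]
ee_rot: [-0.096, 0.701, -0.096, -0.7]
contact_force: [-1.2, 1.0, 5.4]
grip_width: 23.3
```

```bash
cat > f.py <<'E'
from workcell import r
import numpy as np
F=[];P=[]
for i in range(6):
    r.snapshot("top");s=r.read_state();F.append(s["contact_force"]);P.append(s["tool_pos"])
print(s["time_s"],np.mean(F,0).round(2),np.std(F,0).round(2),np.mean(P,0).round(2),s["moment"].round(2))
E
python3 f.py
```

```text
11.5833 [-0.77  1.18  5.19] [0.6  0.39 0.37] [ 531.13 -348.84   91.62] [ 0.24  0.26 -0.  ]
```

Call:
play_rows:
  plan:
    - {"x": 0,"y": 0,"z": -0.02,"turn": 0,"fingers": 1}
    - {"x": 0,"y": 0,"z": -0.015,"turn": 0,"fingers": 1}
    - {"x": 0,"y": 0,"z": 0,"turn": 0,"fingers": 1}
    - {"x": 0,"y": 0,"z": 0,"turn": 0,"fingers": 1}

```text
time_s: 11.92
tool_pos: [531.4, -348.9, 91.0]
ee_rot: [-0.096, 0.701, -0.096, -0.7]
contact_force: [-0.4, 1.2, 6.8]
grip_width: 23.4
```

```bash
python3 f.py
```

```text
12.2167 [-1.24  1.58  7.57] [0.35 0.65 0.41] [ 531.37 -348.88   91.  ] [ 0.34  0.38 -0.04]
```

Call:
play_rows:
  plan:
    - {"x": 0,"y": 0,"z": -0.015,"turn": 0,"fingers": 1}
    - {"x": 0,"y": 0,"z": 0,"turn": 0,"fingers": 1}
    - {"x": 0,"y": 0,"z": 0,"turn": 0,"fingers": 1}
    - {"x": 0,"y": 0,"z": 0,"turn": 0,"fingers": 1}
    - {"x": 0,"y": 0,"z": 0,"turn": 0,"fingers": 1}
    - {"x": 0,"y": 0,"z": 0,"turn": 0,"fingers": 1}

```text
time_s: 12.72
tool_pos: [531.5, -348.9, 90.7]
ee_rot: [-0.096, 0.701, -0.096, -0.7]
contact_force: [-1.0, 1.2, 8.0]
grip_width: 23.5
```

```bash
python3 f.py
```

```text
13.0167 [-1.13  1.42  8.37] [0.44 0.48 0.31] [ 531.56 -348.94   90.75] [ 0.38  0.32 -0.01]
```

```bash
python3 - <<'E'
from h import *
from workcell import r
I=[];J=[];
for i in range(6):
    S=r.snapshot("scene");T=r.snapshot("top");I.append(S["img"].astype(float));J.append(T["img"].astype(float))
I=np.mean(I,0).astype(np.uint8);J=np.mean(J,0).astype(np.uint8);s=r.read_state();print(s["time_s"],s["contact_force"])
q=np.array([[286.6,273.9],[292.7,292.1],[266,296.9],[260.9,277.8]])
A=cv2.resize(I[258:306,252:302],None,fx=9,fy=9,interpolation=2)
B=cv2.resize(J[210:246,328:364],None,fx=9,fy=9,interpolation=2)
C=np.zeros((432,800,3),np.uint8);C[:432,:450]=A;C[:324,460:784]=B;cv2.imwrite("pics/press.png",C);np.save("pressS",I)
E
```

```text
13.6167 [-1.04538125  1.47838892  8.13502605]
```

View pics/press.png

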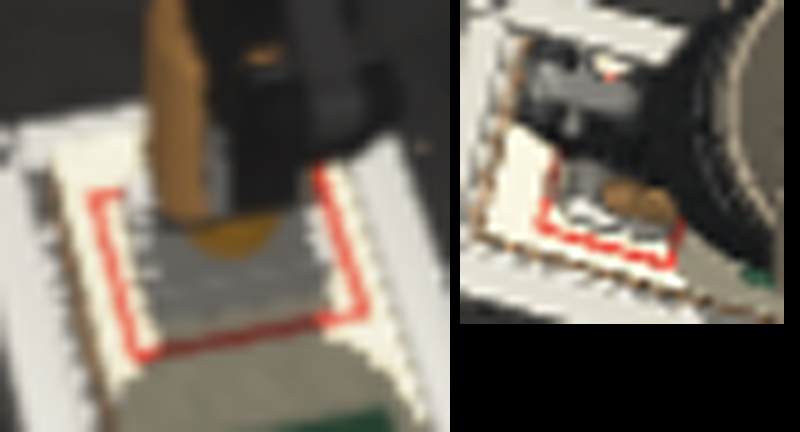

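The press picture shows similar gaps on both sides: left about 122→150, right about 330→352, in pixels. The die sits centred in the frame. I'll hold a little longer, then lift.

Call:
play_rows:
  plan:
    - {"x": 0,"y": 0,"z": -0.01,"turn": 0,"fingers": 1}
    - {"x": 0,"y": 0,"z": 0,"turn": 0,"fingers": 1}
    - {"x": 0,"y": 0,"z": 0,"turn": 0,"fingers": 1}
    - {"x": 0,"y": 0,"z": 0,"turn": 0,"fingers": 1}
    - {"x": 0,"y": 0,"z": 0,"turn": 0,"fingers": 1}
    - {"x": 0,"y": 0,"z": 0,"turn": 0,"fingers": 1}
    - {"x": 0,"y": 0,"z": 0,"turn": 0,"fingers": 1}
    - {"x": 0,"y": 0,"z": 0,"turn": 0,"fingers": 1}
    - {"x": 0,"y": 0,"z": 0,"turn": 0,"fingers": 1}
    - {"x": 0,"y": 0,"z": 0,"turn": 0,"fingers": 1}
    - {"x": 0,"y": 0,"z": 0,"turn": 0,"fingers": 1}
    - {"x": 0,"y": 0,"z": 0,"turn": 0,"fingers": 1}

```text
time_s: 14.62
tool_pos: [531.7, -348.9, 90.6]
ee_rot: [-0.096, 0.701, -0.096, -0.7]
contact_force: [-1.8, 1.9, 10.0]
grip_width: 23.3
```

Call:
play_rows:
  plan:
    - {"x": 0,"y": 0,"z": 0.05,"turn": 0,"fingers": 1}
    - {"x": 0,"y": 0,"z": 0.05,"turn": 0,"fingers": 1}
    - {"x": 0,"y": 0,"z": 0.05,"turn": 0,"fingers": 1}
    - {"x": 0,"y": 0,"z": 0.1,"turn": 0,"fingers": 1}
    - {"x": 0,"y": 0,"z": 0.3,"turn": 0,"fingers": 1}
    - {"x": 0,"y": 0,"z": 0.5,"turn": 0,"fingers": 1}
    - {"x": 0,"y": 0,"z": 0.7,"turn": 0,"fingers": 1}
    - {"x": 0,"y": 0,"z": 0.8,"turn": 0,"fingers": 1}
    - {"x": 0,"y": 0,"z": 0.8,"turn": 0,"fingers": 1}
    - {"x": 0,"y": 0,"z": 0.7,"turn": 0,"fingers": 1}
    - {"x": 0,"y": 0,"z": 0.4,"turn": 0,"fingers": 1}
    - {"x": 0,"y": 0,"z": 0,"turn": 0,"fingers": 1}

```text
time_s: 15.62
tool_pos: [532.1, -349.7, 226.1]
ee_rot: [-0.095, 0.702, -0.097, -0.699]
contact_force: [0.5, -0.5, -2.9]
grip_width: 23.7
```

```bash
python3 f.py; python3 - <<'E'
from h import *
from workcell import r
S=r.snapshot("scene");S0=load("scene0");np.save("scene3",S,allow_pickle=True)
for s in(S0,S):
    m,g=blobs(s["img"],(50,60,40),(95,255,255),(240,255,320,345),5);print(cv2.minAreaRect(g[0]))
    m,c=blobs(s["img"],(0,80,80),(7,255,255),(240,255,320,345),0);z=cv2.boundingRect(np.vstack(c));print(z,np.mean(np.argwhere(m),0))
A=cv2.resize(S["img"][200:310,240:320],None,fx=5,fy=5,interpolation=2);cv2.imwrite("pics/lift.png",A)
E
```

```text
15.9167 [-0.06  0.07 -2.76] [0.44 0.35 0.45] [ 530.22 -348.44  221.78] [ 0.02 -0.03  0.  ]
((282.9807434082031, 306.9038391113281), (4.510670185089111, 23.926166534423828), 78.69007110595703)
(262, 274, 31, 23) [285.16346154 276.875     ]
((283.35284423828125, 306.715087890625), (4.484354496002197, 23.527502059936523), 79.3803482055664)
(262, 274, 31, 24) [286.01923077 277.23076923]
```

View pics/lift.png

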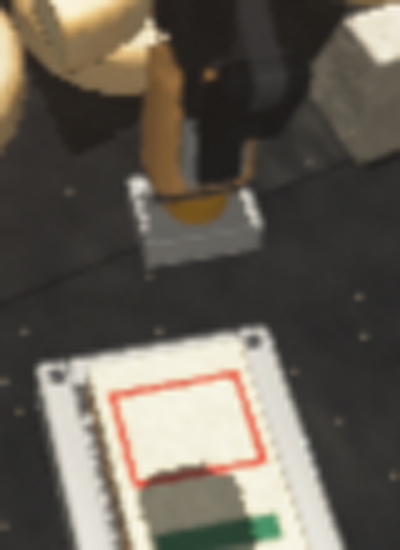

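The card moved only about 0.3 px (under 1 mm) and the stamp hangs level at (200,230). The off-load baseline is −2.76 N, so the press was 11–12.8 N. I'll carry the stamp back.

Call:
play_rows:
  plan:
    - {"x": 0,"y": 0.4,"z": 0,"turn": 0.1,"fingers": 1}
    - {"x": 0,"y": 0.7,"z": 0,"turn": 0.2,"fingers": 1}
    - {"x": 0,"y": 0.8,"z": 0,"turn": 0.2,"fingers": 1}
    - {"x": 0,"y": 0.8,"z": 0,"turn": 0.2,"fingers": 1}
    - {"x": 0,"y": 0.8,"z": 0,"turn": 0.2,"fingers": 1}
    - {"x": 0,"y": 0.8,"z": 0,"turn": 0.2,"fingers": 1}
    - {"x": 0,"y": 0.8,"z": 0,"turn": 0.2,"fingers": 1}
    - {"x": 0,"y": 0.8,"z": 0,"turn": 0.2,"fingers": 1}
    - {"x": 0.1,"y": 0.8,"z": 0,"turn": 0.2,"fingers": 1}
    - {"x": 0.1,"y": 0.8,"z": 0,"turn": 0,"fingers": 1}
    - {"x": 0.1,"y": 0.8,"z": 0,"turn": 0,"fingers": 1}
    - {"x": 0.1,"y": 0.8,"z": 0,"turn": 0,"fingers": 1}

```text
time_s: 16.97
tool_pos: [542.4, -73.6, 222.7]
ee_rot: [0.033, -0.706, 0.033, 0.706]
contact_force: [-0.1, 0.0, -2.6]
grip_width: 23.6
```

Call:
play_rows:
  plan:
    - {"x": 0,"y": 0.8,"z": 0,"turn": 0,"fingers": 1}
    - {"x": 0,"y": 0.8,"z": 0,"turn": 0,"fingers": 1}
    - {"x": 0,"y": 0.8,"z": 0,"turn": 0,"fingers": 1}
    - {"x": 0,"y": 0.8,"z": 0,"turn": 0,"fingers": 1}
    - {"x": 0,"y": 0.8,"z": 0,"turn": 0,"fingers": 1}
    - {"x": 0,"y": 0.8,"z": 0,"turn": 0,"fingers": 1}
    - {"x": 0,"y": 0.8,"z": 0,"turn": 0,"fingers": 1}
    - {"x": 0,"y": 0.8,"z": 0,"turn": 0,"fingers": 1}
    - {"x": 0,"y": 0.5,"z": 0,"turn": 0,"fingers": 1}
    - {"x": 0,"y": 0.3,"z": 0,"turn": 0,"fingers": 1}
    - {"x": 0,"y": 0,"z": 0,"turn": 0,"fingers": 1}
    - {"x": 0,"y": 0,"z": 0,"turn": 0,"fingers": 1}

```text
time_s: 17.97
tool_pos: [542.5, 140.0, 222.7]
ee_rot: [0.033, -0.706, 0.033, 0.707]
contact_force: [0.7, -1.2, -3.2]
grip_width: 23.4
```

Call:
play_rows:
  plan:
    - {"x": 0,"y": 0.05,"z": -0.4,"turn": 0,"fingers": 1}
    - {"x": 0,"y": 0,"z": -0.6,"turn": 0,"fingers": 1}
    - {"x": 0,"y": 0,"z": -0.8,"turn": 0,"fingers": 1}
    - {"x": 0,"y": 0,"z": -0.8,"turn": 0,"fingers": 1}
    - {"x": 0,"y": 0,"z": -0.8,"turn": 0,"fingers": 1}
    - {"x": 0,"y": 0,"z": -0.8,"turn": 0,"fingers": 1}
    - {"x": 0,"y": 0,"z": -0.6,"turn": 0,"fingers": 1}
    - {"x": 0,"y": 0,"z": -0.4,"turn": 0,"fingers": 1}
    - {"x": 0,"y": 0,"z": -0.2,"turn": 0,"fingers": 1}
    - {"x": 0,"y": 0,"z": 0,"turn": 0,"fingers": 1}
    - {"x": 0,"y": 0,"z": 0,"turn": 0,"fingers": 1}
    - {"x": 0,"y": 0,"z": 0,"turn": 0,"fingers": 1}

```text
time_s: 18.97
tool_pos: [543.8, 141.9, 62.0]
ee_rot: [-0.033, 0.707, -0.033, -0.706]
contact_force: [0.3, 0.2, -1.8]
grip_width: 23.6
```

Call:
play_rows:
  plan:
    - {"x": 0,"y": 0,"z": -0.05,"turn": 0,"fingers": 1}
    - {"x": 0,"y": 0,"z": -0.05,"turn": 0,"fingers": 1}
    - {"x": 0,"y": 0,"z": -0.05,"turn": 0,"fingers": 1}
    - {"x": 0,"y": 0,"z": -0.05,"turn": 0,"fingers": 1}
    - {"x": 0,"y": 0,"z": -0.03,"turn": 0,"fingers": 1}
    - {"x": 0,"y": 0,"z": 0,"turn": 0,"fingers": 1}
    - {"x": 0,"y": 0,"z": 0,"turn": 0,"fingers": 1}
    - {"x": 0,"y": 0,"z": 0,"turn": 0,"fingers": 1}

```text
time_s: 19.63
tool_pos: [542.9, 141.8, 54.0]
ee_rot: [-0.033, 0.706, -0.033, -0.706]
contact_force: [0.3, -0.2, -2.2]
grip_width: 23.4
```

Call:
play_rows:
  plan:
    - {"x": 0,"y": 0,"z": -0.05,"turn": 0,"fingers": 1}
    - {"x": 0,"y": 0,"z": -0.05,"turn": 0,"fingers": 1}
    - {"x": 0,"y": 0,"z": -0.02,"turn": 0,"fingers": 1}
    - {"x": 0,"y": 0,"z": 0,"turn": 0,"fingers": 1}
    - {"x": 0,"y": 0,"z": 0,"turn": 0,"fingers": 1}
    - {"x": 0,"y": 0,"z": 0,"turn": 0,"fingers": 1}

```text
time_s: 20.13
tool_pos: [542.9, 141.7, 50.4]
ee_rot: [0.033, -0.706, 0.033, 0.706]
contact_force: [-0.2, 1.1, -2.1]
grip_width: 23.2
```

Call:
play_rows:
  plan:
    - {"x": 0,"y": 0,"z": -0.03,"turn": 0,"fingers": 1}
    - {"x": 0,"y": 0,"z": 0,"turn": 0,"fingers": 1}
    - {"x": 0,"y": 0,"z": 0,"turn": 0,"fingers": 1}
    - {"x": 0,"y": 0,"z": 0,"turn": 0,"fingers": 1}

```text
time_s: 20.47
tool_pos: [542.9, 141.7, 49.5]
ee_rot: [-0.033, 0.706, -0.033, -0.706]
contact_force: [0.0, -0.1, -2.2]
grip_width: 23.3
```

Call:
play_rows:
  plan:
    - {"x": 0,"y": 0,"z": -0.02,"turn": 0,"fingers": 1}
    - {"x": 0,"y": 0,"z": 0,"turn": 0,"fingers": 1}
    - {"x": 0,"y": 0,"z": 0,"turn": 0,"fingers": 1}
    - {"x": 0,"y": 0,"z": 0,"turn": 0,"fingers": 1}

```text
time_s: 20.8
tool_pos: [542.9, 141.8, 48.9]
ee_rot: [-0.033, 0.706, -0.033, -0.706]
contact_force: [0.1, 1.0, -2.6]
grip_width: 23.4
```

Call:
play_rows:
  plan:
    - {"x": 0,"y": 0,"z": -0.02,"turn": 0,"fingers": 1}
    - {"x": 0,"y": 0,"z": 0,"turn": 0,"fingers": 1}
    - {"x": 0,"y": 0,"z": 0,"turn": 0,"fingers": 1}
    - {"x": 0,"y": 0,"z": 0,"turn": 0,"fingers": 1}

```text
time_s: 21.13
tool_pos: [543.0, 141.7, 48.6]
ee_rot: [-0.033, 0.706, -0.033, -0.706]
contact_force: [-1.3, -1.4, 2.8]
grip_width: 23.5
```

Call:
play_rows:
  plan:
    - {"x": 0,"y": 0,"z": -0.01,"turn": 0,"fingers": 1}
    - {"x": 0,"y": 0,"z": 0,"turn": 0,"fingers": 1}
    - {"x": 0,"y": 0,"z": 0,"turn": 0,"fingers": 1}
    - {"x": 0,"y": 0,"z": 0,"turn": 0,"fingers": 1}

```text
time_s: 21.47
tool_pos: [543.0, 141.7, 48.6]
ee_rot: [-0.033, 0.706, -0.033, -0.706]
contact_force: [-3.1, -1.4, 6.7]
grip_width: 22.9
```

Seated at the same TCP height as at pick-up. I'll release and rise straight up.

Call:
play_rows:
  plan:
    - {"x": 0,"y": 0,"z": 0,"turn": 0,"fingers": 0.7}
    - {"x": 0,"y": 0,"z": 0,"turn": 0,"fingers": 0.6}
    - {"x": 0,"y": 0,"z": 0,"turn": 0,"fingers": 0.5}
    - {"x": 0,"y": 0,"z": 0,"turn": 0,"fingers": 0.4}
    - {"x": 0,"y": 0,"z": 0,"turn": 0,"fingers": 0.2}
    - {"x": 0,"y": 0,"z": 0,"turn": 0,"fingers": 0}
    - {"x": 0,"y": 0,"z": 0,"turn": 0,"fingers": 0}
    - {"x": 0,"y": 0,"z": 0,"turn": 0,"fingers": 0}
    - {"x": 0,"y": 0,"z": 0,"turn": 0,"fingers": 0}
    - {"x": 0,"y": 0,"z": 0,"turn": 0,"fingers": 0}
  force: 20

```text
time_s: 22.3
tool_pos: [542.8, 141.7, 48.0]
ee_rot: [0.033, -0.706, 0.033, 0.706]
contact_force: [-0.7, 0.2, -0.1]
grip_width: 85.6
```

Call:
play_rows:
  plan:
    - {"x": 0,"y": 0,"z": 0.2,"turn": 0,"fingers": 0}
    - {"x": 0,"y": 0,"z": 0.4,"turn": 0,"fingers": 0}
    - {"x": 0,"y": 0,"z": 0.7,"turn": 0,"fingers": 0}
    - {"x": 0,"y": 0,"z": 0.8,"turn": 0,"fingers": 0}
    - {"x": 0,"y": 0,"z": 0.8,"turn": 0,"fingers": 0}
    - {"x": 0,"y": 0,"z": 0.8,"turn": 0,"fingers": 0}
    - {"x": 0,"y": 0,"z": 0.8,"turn": 0,"fingers": 0}
    - {"x": 0,"y": 0,"z": 0.8,"turn": 0,"fingers": 0}
    - {"x": 0,"y": -0.6,"z": 0.6,"turn": 0,"fingers": 0}
    - {"x": 0,"y": -0.8,"z": 0,"turn": 0,"fingers": 0}
    - {"x": 0,"y": -0.8,"z": 0,"turn": 0,"fingers": 0}
    - {"x": 0,"y": -0.6,"z": 0,"turn": 0,"fingers": 0}

```text
time_s: 23.3
tool_pos: [543.0, 55.8, 226.8]
ee_rot: [-0.033, 0.707, -0.034, -0.706]
contact_force: [0.2, -0.1, 0.4]
grip_width: 85.4
```

Call:
play_rows:
  plan:
    - {"x": 0,"y": -0.8,"z": 0,"turn": 0,"fingers": 0}
    - {"x": 0,"y": -0.8,"z": 0,"turn": 0,"fingers": 0}
    - {"x": 0,"y": -0.8,"z": 0,"turn": 0,"fingers": 0}
    - {"x": 0,"y": -0.6,"z": 0,"turn": 0,"fingers": 0}
    - {"x": 0,"y": 0,"z": 0,"turn": 0,"fingers": 0}
    - {"x": 0,"y": 0,"z": 0,"turn": 0,"fingers": 0}

```text
time_s: 23.8
tool_pos: [542.9, -33.2, 226.1]
ee_rot: [-0.034, 0.707, -0.034, -0.706]
contact_force: [-0.1, 0.4, 0.8]
grip_width: 85.3
```

```bash
python3 - <<'E'
from h import *
from workcell import r
S,T=r.snapshot("scene"),r.snapshot("top");S0=load("scene0")
for s in(S0,S):
    m,g=blobs(s["img"],(50,60,40),(95,255,255),(240,255,320,345),5);print(cv2.minAreaRect(g[0]))
    m,c=blobs(s["img"],(0,80,80),(7,255,255),(240,255,320,345),0);print(cv2.boundingRect(np.vstack(c)),np.mean(np.argwhere(m),0))
A=cv2.resize(S["img"][125:190,170:225],None,fx=7,fy=7,interpolation=2)
B=cv2.resize(T["img"][205:245,160:200],None,fx=10,fy=10,interpolation=2)
C=np.zeros((460,800,3),np.uint8);C[:455,:385]=A;C[:400,390:790]=B;cv2.imwrite("pics/end.png",C)
print(r.read_state()["contact_force"],r.read_state()["tool_pos"])
E
```

```text
((282.9807434082031, 306.9038391113281), (4.510670185089111, 23.926166534423828), 78.69007110595703)
(262, 274, 31, 23) [285.16346154 276.875     ]
((283.3653564453125, 306.8269348144531), (4.510670185089111, 23.533933639526367), 78.69007110595703)
(262, 274, 31, 23) [285.26530612 277.32653061]
[ 0.15567772 -0.08895102 -1.03543866] [542.95913695 -31.09712865 225.75126893]
```

View pics/end.png

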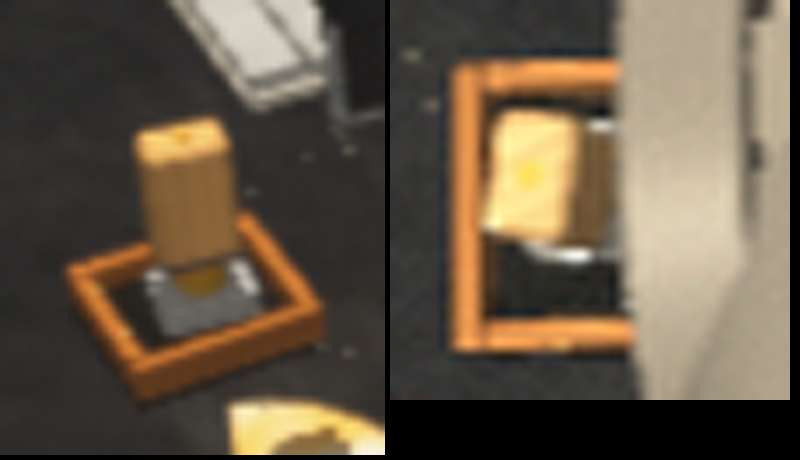

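The stamp stands upright in its holder (185,190 in the scene crop), released, and the card is about 0.4 px (under 1 mm) from where it started.

```bash
python3 -c "
from workcell import r
print(r.finish_job())"
```

```text
the job is handed in; nothing more can be done
None
```

The stamp was lifted out of its holder, pressed inside the red frame, lifted straight off and stood upright in its holder again. I handed the job in after about 24 s of robot time; the hand-in gives no verdict.

- **Press:** the wrist force, less the weight of the stamp, was about 10–11 N rising to nearly 13 N. It was above 10 N for about 2.4 s.
- **Alignment:** the picture taken while pressing showed the die roughly central in the frame, to within about 1.5 mm as read from the picture.
- **Card:** after lifting off, the frame and the green stripe were within about 0.4 pixel (under 1 mm) of where they started.
- **Stamp:** it touched the holder floor at the same tool height as when it was picked up, and the last picture shows it standing upright and released. The gripper is open, well clear and touching nothing.
- **Cheeses:** I kept the path well above them and felt no unexpected contact, but I did not measure their positions afterwards.

**Disagreements:** the two cameras differed by 1–2 mm on where the stamp sat in the grip, and I took a middle value. During the press there was a sideways force of about 2 N, rising to about 2.6 N at the end, which is more than the 1.5 N at which the card is said to slip. No real card movement was seen.

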